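Reverse the ratchet and break the collet nut loose

TASK

The ratchet wrench on the blue tool-setting fixture is still set to tighten: flip its red direction lever over to the other side (loosen), then swing the handle clockwise (seen from above) by about 30 degrees to feel that it now free-wheels without tightening the nut. Then pull the handle counter-clockwise until the collet nut underneath has come loose by at least an eighth of a turn, and let go, leaving the lever on loosen and not shifting the other things on the bench.

Things in the scene. Friction and masses are not known exactly. Their poses are not given: they have to be found in the camera images.
- fixture: blue tool-setting fixture bolted to the bench: base plate 150 x 140 x 16 mm, round column, dark collar up to 99 mm high. It does not move. Origin: centre of its underside, on the vertical axis of the collet nut. At the start the ratchet's handle points from this axis along the fixture's own -x direction turned 0.2 rad clockwise (seen from above).
- nut_axis (a point): point on the vertical axis about which nut and ratchet turn, level with the top face of the ratchet head (144 mm above the bench). The steel ratchet head around it is 74 mm across and 26 mm high (118 to 144 mm above the bench), with a second round, 50 mm across, towards the handle that carries the lever. The ratchet stays on the nut and only turns.
- handle_grip (a point): middle of the ratchet handle's black rubber grip, 165 mm out from the nut axis, 131 mm above the bench. The grip is 24 mm wide, 20 mm high and 130 mm long (105 to 235 mm from the axis). The handle is level; the direction from nut_axis to this point, seen from above, is the handle's direction.
- lever_tab (a point): top centre of the upright thumb tab (10 x 10 mm, its top 170 mm above the bench, 26 mm above the head) at the free end of the red direction lever. Looking from the handle's end towards the head, the tab starts 22 mm right of the handle's centre line (tighten) and must go to 22 mm left of it (loosen), crossing over the nut axis on the way (within 5 mm).
- lever_pivot (a point): vertical pivot of the red direction lever, on top of the head (144 mm above the bench), 46 mm from the nut axis towards the handle. The lever (10 mm wide, 8 mm high) lies on the head and points from here back over the nut axis; its tab's centre is 50 mm from the pivot.
- dir_lever (a joint): angle of the direction lever (rad): 0 = tighten, where it starts, 0.9 = loosen (counter-clockwise from above). It snaps to the nearer end once past the middle (0.45); 3 to 5 N sideways on the tab moves it. It may rest up to 0.25 rad short of an end when its pawl lies on a tooth, and flicks by as much while the ratchet clicks.
- ratchet (a joint): angle of the ratchet handle about the nut axis (rad), 0 (within 0.01) at the start, growing counter-clockwise from above; stops at -1.3 and 1.6. Free-wheeling takes 1 to 3 N at the grip, with a click every 22 degrees; driving the nut takes 6 to 8 N. After a change of direction up to 25 degrees of play before it drives. It stays where it is left.
- nut (a joint): angle of the ribbed steel collet nut under the head, 86 mm across, with a yellow mark that starts in line with one on the collar (rad): 0 at the start, positive = loosened (counter-clockwise from above), negative = tightened. The handle drives it counter-clockwise only with the lever on loosen, clockwise only with it on tighten; otherwise the handle free-wheels.
- block: aluminium block 50 x 32 x 22 mm with two holes; leave alone; origin: centre of its underside
- spanner: steel spanner 220 mm long lying flat; leave alone; origin: centre of its underside
- scriber: scriber, 145 mm long, 9 mm thick, lying; leave alone; origin: centre of its underside
- holder0: standing steel tool holder, 54 mm across, 94 mm high; leave alone; origin: centre of its underside
- holder1: standing steel tool holder, 54 mm across, 94 mm high; leave alone; origin: centre of its underside
- holder2: standing steel tool holder, 54 mm across, 94 mm high; leave alone; origin: centre of its underside
- oil: yellow oil bottle with red cap, 54 mm across, 120 mm high; leave alone; origin: centre of its underside

How it is judged:
By the outcome, as a careful person would: the job done as asked, in the order asked, and still so for the second after the job is handed in, with the robot touching nothing.
It also fails if it takes over 51 s, if anything falls off the work surface, if the arm or the gripper's body presses on something with over 40 N, if the wrist force passes 120 N, or if a joint passes its speed limit or range.

ROBOT

A 7-joint arm with a two-finger parallel gripper is mounted at the origin on the work surface. World frame = base frame: x ahead of the robot, y to its left, z up, the work surface at z = 0. Lengths are in m, angles in rad, forces in N, time in s.
With the tool pointing down it reaches from about 0.425 to 0.95 m from the base axis. Payload 16.7 kg.
Tool frame: the origin (TCP) lies midway between the tips of the shut fingers; the grasp point (between the pads) lies 19 mm behind it (ctrl.tcp_to_grasp is the distance from the TCP to the grasp point, in m); z points along the fingers, y is the direction in which the jaws open and shut (so a half turn about z gives the same grasp; the last joint's range is limited). The gripper opens to 94 mm and grips with 3 to 60 N. Pads are 16 mm wide; open, the fingers measure 119 mm over their backs; the gripper's body (75 mm by 177 mm) begins 78 mm behind the grasp point.
Start: joints at [-1.375, 0.426, 0.074, 1.606, -0.034, 1.111, -0.067], TCP at [0.228, 0.635, 0.205] pointing down, gripper open.
Joint ranges: [-2.85, 2.85], [-0.5, 2.14], [-1.23, 1.37], [0.21, 2.46], [-1.02, 4.16], [0.16, 2.05], [-2.73, 2.73]. Speed limits (rad/s): [1.89, 1.89, 2.39, 2.39, 3.01, 3.01, 3.01].

INTERFACE

Orientations are given as a unit quaternion [x, y, z, w].
In Python, from rig import ctrl gives the robot as it stands.
- The arm moves only by the tool move_arm, never from a script. Its argument "steps" is a list of rows, each an object with "xyz": the shift along the tool's x, y, z in m, a list of three; "rot": the turn, a rotation vector about the tool's x, y, z in degrees, a list of three; "grip": the opening, from 0 (shut) to 1 (fully open). In form: [{"xyz": [dx, dy, dz], "rot": [ax, ay, az], "grip": grip}, ...]. A call has 1 to 5 rows; each row is the pose to reach, as a shift and turn from the pose commanded when the call began, along the tool's axes at that moment; what a row does not reach only later rows make up. A row lasts 1/10 s, in which the tool goes at most 50 mm and 8.59 degrees, less where a joint would pass 70% of its speed; a pose out of reach is approached as far as the arm can. A call with a gripper value outside its range is refused whole. The fingers move at their own pace and stop on an object; "newtons" is the grip in N (left out, the last holds). Time passes only in rows, so rows that repeat a pose let the fingers close. It gives the time, the measured TCP pose, the force and the opening at its end, in the units of the state.
- ctrl.sense(): the state, without advancing time (a new reading comes with each control period).
- ctrl.snapshot(name): name is "scene" or "top" or "wrist"; returns a dict with "image" (480x640x3 uint8, blue, green, red), "camera_matrix" (3x3 intrinsics, pixels), "extrinsics" (4x4, takes a point from world to camera coordinates); the wrist camera has in their place "T_tool_cam" (4x4, takes a point from camera to tool coordinates, whose origin is the TCP and whose axes are the flange's). Camera axes: x right, y down, z forward; pixel columns grow to the right and rows downward; lengths in m; the calibration is good to about 2 mm. A picture is of the moment at which its call begins: read the wrist's pose just before it. There is no depth.
- ctrl.job_done(): hands the job in, once; it reports no verdict.
The state is a dict: "time_s": time; "joint_positions": joint angles; "qvel": joint speeds; "joint_torque": joint torques, N m; "tool_pos": TCP position; "tool_rot": TCP orientation; "wrist_force": force on the tool from outside, world axes, zero at the start; "ft_torque": the same for the moment, N m; "width": finger opening in m.
Only numpy, scipy, OpenCV 4.12 (cv2) and the standard library are available. Lean on these libraries where they do the work, as an engineer would, in place of code of your own. Each camera call takes 0.05 s, during which the arm holds its last target.

## Working session

There is one attempt and no reset: what is moved stays moved. The work goes in short steps, Python scripts to look and compute and a tool call to move; the robot and the scene stay as the last step left them, time stands still between calls to the robot, and variables do not carry over. Pictures are saved under pics/ and viewed, and the job is handed in when it is done.

Besides the shell and the picture viewer there is one more tool, called as name([rows], argument=value, ...), one row to a line, values as JSON. move_arm: Moves the arm, as the interface text tells. Its arguments: {"type":"object","properties":{"steps":{"type":"array","items":{"type":"object","properties":{"xyz":{"type":"array","items":{"type":"number"}},"rot":{"type":"array","items":{"type":"number"}},"grip":{"type":"number"}}}},"newtons":{"type":"number"}},"required":["steps"]}

```bash
mkdir -p pics; ls; python3 - <<'E'
from rig import ctrl
import cv2,numpy as np,json
s=ctrl.sense();print({k:np.round(v,4).tolist() for k,v in s.items()})
for n in("scene","top"):
    d=ctrl.snapshot(n);cv2.imwrite(f"pics/{n}0.png",d["image"]);np.savez(f"pics/{n}0.npz",**{k:np.array(v) for k,v in d.items()})
    print(n,np.round(d["camera_matrix"],1).tolist(),np.round(d["extrinsics"],3).tolist())
E
```

```text
pics
{'time_s': 0.0, 'joint_positions': [-1.3755, 0.4267, 0.0739, 1.6066, -0.0341, 1.1108, -0.0671], 'qvel': [-0.0008, -0.0008, 0.0006, 0.0021, 0.0009, -0.0006, -0.001], 'joint_torque': [0.0007, -93.5795, 3.6661, -45.4193, -0.0489, 0.02, 0.0001], 'tool_pos': [0.228, 0.6348, 0.2048], 'tool_rot': [0.1716, 0.9852, -0.0006, -0.0001], 'wrist_force': [-0.2465, 0.3062, 0.1454], 'ft_torque': [-0.0556, -0.0191, 0.0003], 'width': 0.094}
scene [[477.7, 0.0, 317.1], [0.0, 477.7, 246.4], [0.0, 0.0, 1.0]] [[-0.157, 0.988, 0.006, 0.09], [0.628, 0.105, -0.771, -0.199], [-0.762, -0.118, -0.636, 1.847], [0.0, 0.0, 0.0, 1.0]]
top [[575.1, 0.0, 315.2], [0.0, 575.1, 236.9], [0.0, 0.0, 1.0]] [[-0.024, -0.999, -0.026, 0.026], [-0.992, 0.027, -0.121, 0.514], [0.122, 0.023, -0.992, 1.375], [0.0, 0.0, 0.0, 1.0]]
```

View pics/scene0.png

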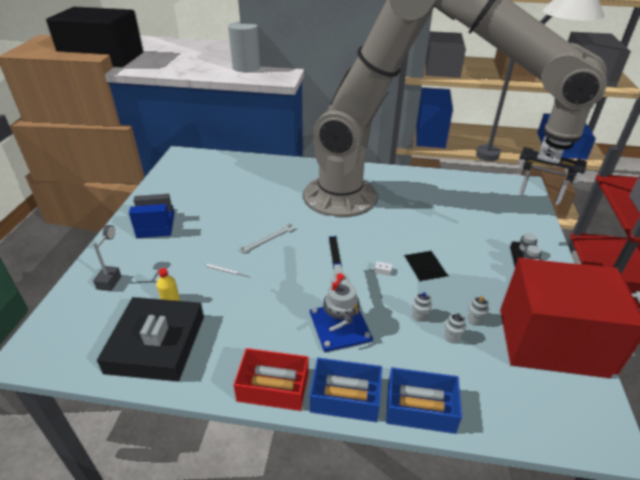

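View pics/top0.png

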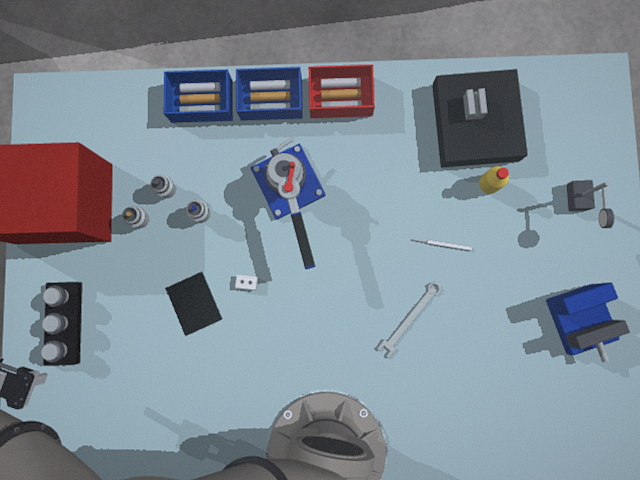

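Top view: the fixture is near (287,178), the head near (286,170), the red lever spans (284,165)-(288,190), and the black grip runs from (296,213) to (310,267). The block is at (243,283). Next I'll measure these.

```bash
cat > h.py <<'E'
import numpy as np,cv2
def ray(d,uv,z):
    K=d["camera_matrix"];E=d["extrinsics"];R=E[:3,:3];t=E[:3,3]
    o=-R.T@t;r=R.T@np.linalg.solve(K,[uv[0],uv[1],1]);return o+r*(z-o[2])/r[2]
def proj(d,p):
    c=d["extrinsics"][:3,:3]@p+d["extrinsics"][:3,3];q=d["camera_matrix"]@c;return q[:2]/q[2]
E
python3 - <<'E'
from h import *
d=np.load("pics/top0.npz");im=d["image"];hsv=cv2.cvtColor(im,cv2.COLOR_BGR2HSV)
b=np.zeros(im.shape[:2],np.uint8);b[195:280,275:325]=1
m=((hsv[...,2]<60)&(b>0)).astype(np.uint8)
n,l,st,c=cv2.connectedComponentsWithStats(m);i=1+np.argmax(st[1:,4]);print(st[i],c[i])
pts=np.argwhere(l==i)[:,::-1].astype(np.float32);r=cv2.minAreaRect(pts);print(r)
bx=cv2.boxPoints(r);P=np.array([ray(d,q,.139)for q in bx]);print(P.round(4))
g=P.mean(0)
Pp=np.array([ray(d,q,.139)for q in pts]);w,v=np.linalg.eigh(np.cov(Pp[:,:2].T));a=v[:,1];a*=-np.sign(a[0]);print("grip",Pp.mean(0),g,"dir",a,np.degrees(np.arctan2(a[1],a[0])))
g2=(g[:2]); print("axis est",g2-.165*a, Pp.mean(0)[:2]-.165*a)
red=(((hsv[...,0]<8)|(hsv[...,0]>172))&(hsv[...,1]>130)&(hsv[...,2]>80)).astype(np.uint8);red[:150]=0;red[210:]=0;red[:,:260]=0;red[:,320:]=0
rp=np.argwhere(red)[:,::-1];print("red",len(rp),rp.min(0),rp.max(0))
# fixture base blue
bl=((hsv[...,0]>105)&(hsv[...,0]<130)&(hsv[...,1]>150)).astype(np.uint8);bl[:135]=0;bl[225:]=0;bl[:,:240]=0;bl[:,335:]=0
h=cv2.convexHull(np.argwhere(bl)[:,::-1].astype(np.float32));r=cv2.minAreaRect(h);Q=np.array([ray(d,q,.016)for q in cv2.boxPoints(r)]);print("base",Q.round(4),Q.mean(0), np.linalg.norm(np.diff(Q,axis=0),axis=1))
cv2.imwrite("pics/crop0.png",cv2.resize(im[130:300,220:350],None,fx=4.5,fy=3.5*1,interpolation=cv2.INTER_CUBIC))
s=np.load("pics/scene0.npz");cv2.imwrite("pics/crop1.png",cv2.resize(s["image"][225:355,290:400],None,fx=4.5,fy=4.5,interpolation=cv2.INTER_CUBIC))
E
```

```text
[292 214  15  52 108] [298.11111111 233.47222222]
((300.76922607421875, 239.84617614746094), (51.38243103027344, 8.629109382629395), 78.69007110595703)
[[0.5514 0.0625 0.139 ]
 [0.5547 0.0432 0.139 ]
 [0.4396 0.023  0.139 ]
 [0.4363 0.042  0.139 ]]
grip [0.50994283 0.04834745 0.139     ] [0.49547877 0.04267976 0.139     ] dir [-0.9889512  -0.14824146] -171.4749696312744
axis est [0.65865572 0.0671396 ] [0.67311978 0.07280729]
red 142 [284 162] [293 191]
base [[ 0.6967  0.1721  0.016 ]
 [ 0.7559  0.0479  0.016 ]
 [ 0.6093 -0.0194  0.016 ]
 [ 0.5513  0.1033  0.016 ]] [0.65332516 0.07595952 0.016     ] [0.13761896 0.16132822 0.13578049]
```

View pics/crop0.png

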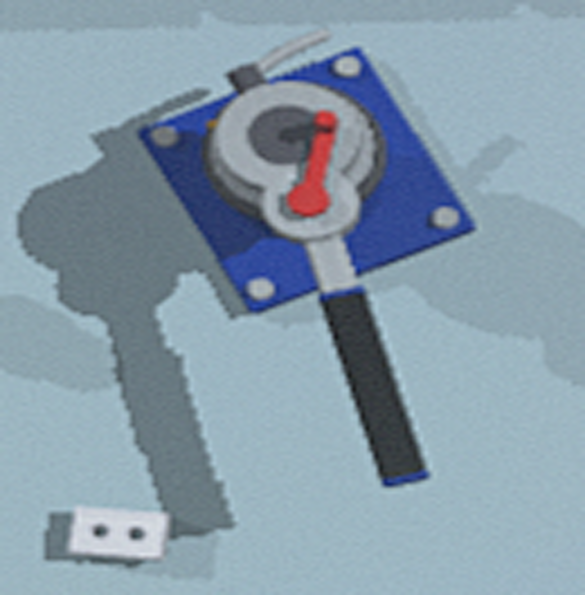

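View pics/crop1.png

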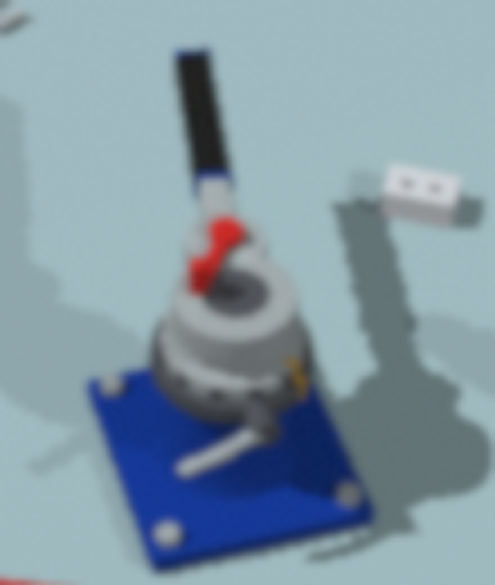

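The crops show the tab at px (292,164), the pivot at (288,187), the head centre at (283,169), the grip ends at (297,213) and (310,267), and the base corners. I'll combine these, using the estimates that give the expected sizes.

```bash
python3 - <<'E'
from h import *
d=np.load("pics/top0.npz")
f=lambda x,y:(220+x/4.5-.4,130+y/3.5-.4)
C=[f(358,48),f(475,228),f(250,312),f(140,130)]
Q=np.array([ray(d,q,.016)for q in C]);print("base",Q.round(4).tolist(),Q.mean(0),np.linalg.norm(Q-np.roll(Q,1,0),axis=1))
e=Q[1]-Q[0];e2=Q[2]-Q[3];e3=Q[2]-Q[1];e4=Q[3]-Q[0]
print([np.degrees(np.arctan2(v[1],v[0])) for v in(e,e2,e3,e4)])
A=ray(d,f(345,292),.141);B=ray(d,f(405,478),.141);v=B-A;print("grip",A,B,np.linalg.norm(v),"ang",np.degrees(np.arctan2(v[1],v[0])))
u=v/np.linalg.norm(v);print("axis from grip",(A+B)/2-.170*u)
print("head",ray(d,f(285,137),.144),"pivot",ray(d,f(308,200),.152),"tab",ray(d,f(325,118),.170))
s=np.load("pics/scene0.npz");g=lambda x,y:(290+x/4.5-.4,225+y/4.5-.4)
A=ray(s,g(214,178),.141);B=ray(s,g(193,52),.141);v=B-A;print("sc grip",A,B,np.linalg.norm(v),"ang",np.degrees(np.arctan2(v[1],v[0])),(A+B)/2-.170*v/np.linalg.norm(v))
print("sc head",ray(s,g(237,290),.144),"tab",ray(s,g(205,278),.160))
E
```

```text
base [[0.7551, 0.0475, 0.016], [0.6213, -0.0147, 0.016], [0.5642, 0.1112, 0.016], [0.6984, 0.1708, 0.016]] [0.65974802 0.07870216 0.016     ] [0.13572277 0.14757652 0.13817106 0.14675572]
[np.float64(-155.0958581833139), np.float64(-156.0496888363894), np.float64(114.36881592071126), np.float64(114.71425600754155)]
grip [0.5563951 0.0514497 0.141    ] [0.43502101 0.02398204 0.141     ] 0.12444332831761414 ang -167.24842735644185
axis from grip [0.66151522 0.07523898 0.141     ]
head [0.65919543 0.07970917 0.144     ] pivot [0.61526942 0.06823604 0.152     ] tab [0.66460849 0.05753805 0.17      ]
sc grip [0.55922887 0.05365628 0.141     ] [0.43710396 0.0242371  0.141     ] 0.12561839907048278 ang -166.4558367407274 [0.66343866 0.0787598  0.141     ]
sc head [0.65727496 0.07936733 0.144     ] tab [0.66680879 0.06143815 0.16      ]
```

Everything agrees to about 3 mm. The axis is about (0.660, 0.0785), the handle points at -167°, and the tab is at (0.664, 0.057), against (0.664, 0.057) expected. I'll approach with the tool y axis at -77° (to the handle's right), rising first.

```bash
cat >> h.py <<'E'
AX=np.array([.660,.0785]);H0=-167.
def go(x,y,z,yaw):
    """shift/turn in tool axes from current measured pose to TCP x,y,z with tool-y at yaw deg, pointing down"""
    from rig import ctrl
    from scipy.spatial.transform import Rotation as R
    s=ctrl.sense();r=R.from_quat(s["tool_rot"]);yy=np.radians(yaw)
    Y=np.array([np.cos(yy),np.sin(yy),0]);Z=np.array([0,0,-1.]);X=np.cross(Y,Z)
    T=R.from_matrix(np.c_[X,Y,Z])
    print("mm",(1000*r.inv().apply(np.array([x,y,z])-s["tool_pos"])).round(1),"deg",(r.inv()*T).as_rotvec(degrees=True).round(1),"F",np.round(s["wrist_force"],1),"j",np.round(s["joint_positions"],2),"t",round(s["time_s"],2),"w",s["width"])
E
python3 -c "
from h import *
go(.35,.48,.31,40)"
```

```text
mm [-167.1 -104.7 -105. ] deg [-0.1  0.  30.2] F [ 0.9 -0.4  0.4] j [-1.38  0.43  0.07  1.61 -0.03  1.11 -0.07] t 0.1 w 0.09390730919637617
```

move_arm([
  {"xyz": [-10, 0, -30], "rot": [0, 0, 0], "grip": 0},
])

```text
time_s: 0.2
tool_pos: [0.2398, 0.6278, 0.2471]
tool_rot: [0.17, 0.985, -0.005, -0.001]
wrist_force: [-0.5, 0.3, 0.1]
width: 0.0893
```

I wrote millimetres where metres are expected. The per-row clamp limited it to a harmless 50 mm, mostly upward. I'll use metres from here on.

```bash
sed -i 's/print("mm",(1000\*\(.*\)).round(1),"deg"/print("m",(\1).round(4),"deg"/' h.py; python3 -c "
from h import *
go(.36,.47,.31,35)"
```

```text
m [-0.1661 -0.1091 -0.0618] deg [-0.6  0.2 35.4] F [-0.5  0.3  0.1] j [-1.36  0.4   0.08  1.56 -0.03  1.2  -0.04] t 0.2 w 0.0893086026145111
```

move_arm([
  {"xyz": [-0.033, -0.022, -0.02], "rot": [0, 0, 7], "grip": 0},
  {"xyz": [-0.066, -0.044, -0.04], "rot": [0, 0, 14], "grip": 0},
  {"xyz": [-0.1, -0.066, -0.06], "rot": [0, 0, 21], "grip": 0},
  {"xyz": [-0.133, -0.088, -0.062], "rot": [0, 0, 28], "grip": 0},
  {"xyz": [-0.166, -0.109, -0.062], "rot": [0, 0, 35], "grip": 0},
])

```text
time_s: 0.7
tool_pos: [0.3633, 0.4698, 0.3156]
tool_rot: [0.462, 0.887, 0.001, -0.0]
wrist_force: [0.2, 0.3, 0.4]
width: 0.0493
```

```bash
python3 -c "
from h import *
go(.47,.31,.30,-2)"
```

```text
m [-0.1921 -0.0041  0.0155] deg [ 0.  -0.1 36.9] F [0.2 0.3 0.4] j [-1.24  0.21  0.26  1.67 -0.06  1.27 -0.36] t 0.7 w 0.049335334844263834
```

move_arm([
  {"xyz": [-0.038, 0, 0], "rot": [0, 0, 7.4], "grip": 0},
  {"xyz": [-0.077, 0, 0.005], "rot": [0, 0, 14.8], "grip": 0},
  {"xyz": [-0.115, 0, 0.01], "rot": [0, 0, 22.2], "grip": 0},
  {"xyz": [-0.154, 0, 0.015], "rot": [0, 0, 29.6], "grip": 0},
  {"xyz": [-0.192, -0.004, 0.015], "rot": [0, 0, 37], "grip": 0},
])

```text
time_s: 1.2
tool_pos: [0.4704, 0.3104, 0.2991]
tool_rot: [0.72, 0.694, -0.001, 0.0]
wrist_force: [1.3, -0.3, -0.1]
width: 0.0092
```

```bash
python3 -c "
from h import *
go(.58,.16,.29,-39)"
```

```text
m [-0.1464  0.1149  0.0091] deg [-0.   0.1 36.9] F [ 1.3 -0.3 -0.1] j [-1.08  0.17  0.44  1.76 -0.08  1.22 -0.65] t 1.2 w 0.009228557229569145
```

move_arm([
  {"xyz": [-0.03, 0.023, 0.0], "rot": [0, 0, 7.4], "grip": 0},
  {"xyz": [-0.059, 0.046, 0.005], "rot": [0, 0, 14.8], "grip": 0},
  {"xyz": [-0.088, 0.069, 0.009], "rot": [0, 0, 22.2], "grip": 0},
  {"xyz": [-0.117, 0.092, 0.009], "rot": [0, 0, 29.6], "grip": 0},
  {"xyz": [-0.146, 0.115, 0.009], "rot": [0, 0, 37], "grip": 0},
])

```text
time_s: 1.7
tool_pos: [0.5809, 0.1613, 0.2907]
tool_rot: [0.903, 0.43, -0.0, -0.0]
wrist_force: [-0.1, 2.3, 0.6]
width: 0.0006
```

```bash
python3 -c "
from h import *
go(.672,.028,.26,-77)"
```

```text
m [-0.0461  0.1547  0.0307] deg [-0.   0.  37.9] F [-0.1  2.3  0.6] j [-0.88  0.28  0.63  1.7  -0.17  1.23 -0.89] t 1.7 w 0.0005624810580782887
```

move_arm([
  {"xyz": [-0.009, 0.031, 0.0], "rot": [0, 0, 7.6], "grip": 0},
  {"xyz": [-0.018, 0.062, 0.0], "rot": [0, 0, 15.2], "grip": 0},
  {"xyz": [-0.028, 0.093, 0.01], "rot": [0, 0, 22.8], "grip": 0},
  {"xyz": [-0.037, 0.124, 0.02], "rot": [0, 0, 30.4], "grip": 0},
  {"xyz": [-0.046, 0.155, 0.031], "rot": [0, 0, 38], "grip": 0},
])

```text
time_s: 2.2
tool_pos: [0.673, 0.0287, 0.2594]
tool_rot: [0.994, 0.113, -0.0, -0.0]
wrist_force: [0.0, 0.9, 0.1]
width: 0.0004
```

```bash
python3 - <<'E'
from h import *
go(.672,.028,.157,-77)
from rig import ctrl
for n in("wrist","top"):
    s=ctrl.sense();d=ctrl.snapshot(n);cv2.imwrite(f"pics/{n}1.png",d["image"])
    if n=="wrist":print(s["tool_pos"],s["tool_rot"],d["camera_matrix"].tolist() if hasattr(d["camera_matrix"],'tolist') else d["camera_matrix"],d["T_tool_cam"]);np.savez("pics/wrist1.npz",pos=s["tool_pos"],rot=s["tool_rot"],**d)
E
```

```text
m [-0.0011  0.0005  0.1024] deg [-0.   0.  -0.1] F [0.  0.9 0.1] j [-0.68  0.47  0.78  1.58 -0.35  1.23 -1.18] t 2.2 w 0.0003976003163134737
[0.67302216 0.02870436 0.25938994] [ 9.93624285e-01  1.12742072e-01 -7.29651287e-05 -1.89956330e-05] [[383.6000774210089, 0.0, 311.6577315948495], [0.0, 383.6000774210089, 243.0678251996118], [0.0, 0.0, 1.0]] [[ 5.32175495e-05 -9.67792832e-01 -2.51747953e-01  7.42581004e-02]
 [ 9.99999800e-01  2.10114772e-04 -5.96350553e-04 -3.26018341e-04]
 [ 6.30039754e-04 -2.51747871e-01  9.67792649e-01 -1.79827541e-01]
 [ 0.00000000e+00  0.00000000e+00  0.00000000e+00  1.00000000e+00]]
```

View pics/wrist1.png

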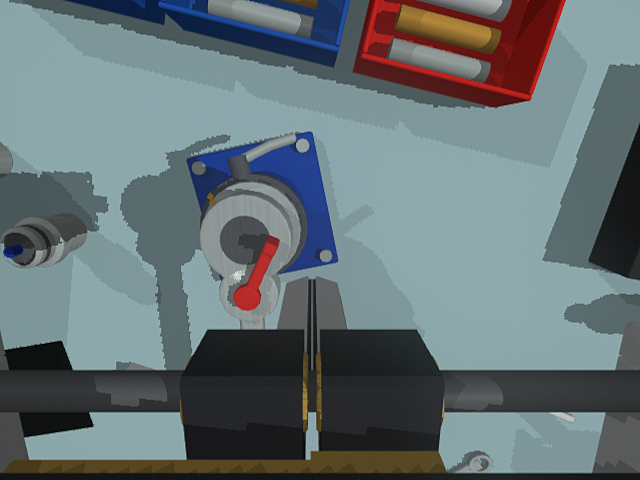

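View pics/top1.png

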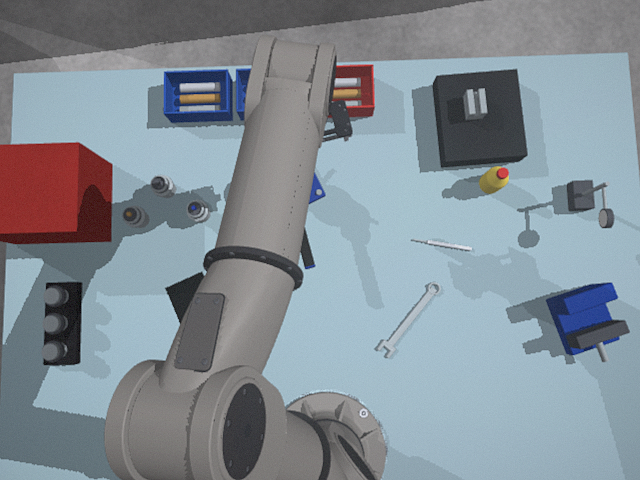

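Wrist view: the tab top is at about (272,241), the pivot at (248,297), the head's top disc centre at about (244,238), and the fingers are shut at (312,285). The arm hides the fixture from the top camera. I'll cross-check these points with the wrist camera.

```bash
cat >> h.py <<'E'
def wray(d,uv,z):
    from scipy.spatial.transform import Rotation as R
    T=d["T_tool_cam"];r=R.from_quat(d["rot"]).as_matrix();o=r@T[:3,3]+d["pos"]
    v=r@T[:3,:3]@np.linalg.solve(d["camera_matrix"],[uv[0],uv[1],1.]);return o+v*(z-o[2])/v[2]
def hf(p):  # handle frame at start: forward(from handle to head), right
    h=np.radians(H0);f=-np.array([np.cos(h),np.sin(h)]);rt=np.array([f[1],-f[0]]);q=np.array(p[:2])-AX;return q@f,q@rt
E
python3 - <<'E'
from h import *
d=np.load("pics/wrist1.npz")
for n,uv,z in(("tab",(272,241),.170),("pivot",(248,297),.152),("head",(246,236),.144)):
    p=wray(d,uv,z);print(n,p.round(4),np.round(hf(p),4))
E
```

```text
tab [0.6721 0.0585 0.17  ] [0.0073 0.0222]
pivot [0.6174 0.0689 0.152 ] [-0.0437 -0.0002]
head [0.6644 0.0806 0.144 ] [ 0.0048 -0.001 ]
```

move_arm([
  {"xyz": [0.001, 0, 0.03], "rot": [0, 0, 0], "grip": 0},
  {"xyz": [0.001, 0, 0.06], "rot": [0, 0, 0], "grip": 0},
  {"xyz": [0.001, 0, 0.085], "rot": [0, 0, 0], "grip": 0},
  {"xyz": [0.001, 0, 0.102], "rot": [0, 0, 0], "grip": 0},
  {"xyz": [0.001, 0, 0.102], "rot": [0, 0, 0], "grip": 0},
])

```text
time_s: 2.8
tool_pos: [0.6722, 0.0304, 0.1558]
tool_rot: [0.993, 0.116, -0.002, 0.0]
wrist_force: [0.1, -0.3, 0.5]
width: 0.0005
```

```bash
python3 - <<'E'
from h import *
from rig import ctrl
s=ctrl.sense();print(s["tool_pos"],hf(s["tool_pos"]),s["wrist_force"])
d=ctrl.snapshot("wrist");cv2.imwrite("pics/wrist2.png",d["image"])
E
```

```text
[0.67218359 0.03037752 0.15583768] (np.float64(0.0010461234537935682), np.float64(0.049629813311062955)) [ 0.11135934 -0.32723836  0.46187455]
```

View pics/wrist2.png

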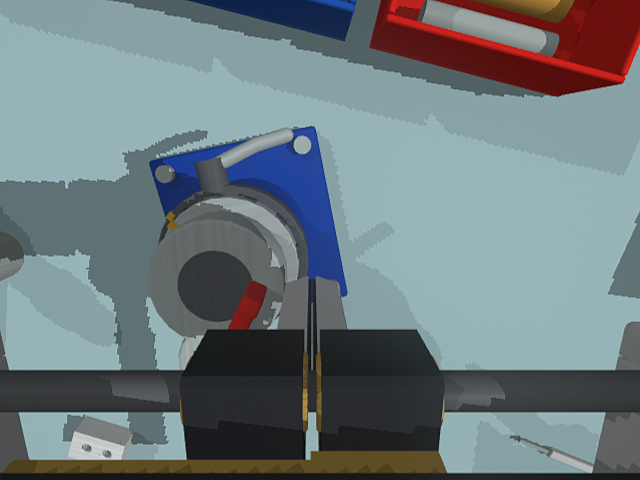

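The tab, at (258,290), sits just left of the shut fingers at (290-345,280), as intended. Pushing left now.

move_arm([
  {"xyz": [0.001, -0.006, 0], "rot": [0, 0, 0], "grip": 0},
  {"xyz": [0.002, -0.012, 0], "rot": [0, 0, 0], "grip": 0},
  {"xyz": [0.003, -0.018, 0], "rot": [0, 0, 0], "grip": 0},
  {"xyz": [0.003, -0.024, 0], "rot": [0, 0, 0], "grip": 0},
  {"xyz": [0.003, -0.03, 0], "rot": [0, 0, 0], "grip": 0},
])

```text
time_s: 3.35
tool_pos: [0.6697, 0.0606, 0.1585]
tool_rot: [0.993, 0.115, 0.0, -0.0]
wrist_force: [0.1, 0.1, -0.4]
width: 0.0004
```

```bash
python3 - <<'E'
from h import *
from rig import ctrl
s=ctrl.sense();print(s["tool_pos"],hf(s["tool_pos"]),s["wrist_force"])
d=ctrl.snapshot("wrist");cv2.imwrite("pics/wrist3.png",d["image"])
E
```

```text
[0.66966841 0.06056529 0.15847512] (np.float64(0.005386179828651718), np.float64(0.01964995962156187)) [ 0.12384228  0.08261711 -0.44622802]
```

View pics/wrist3.png

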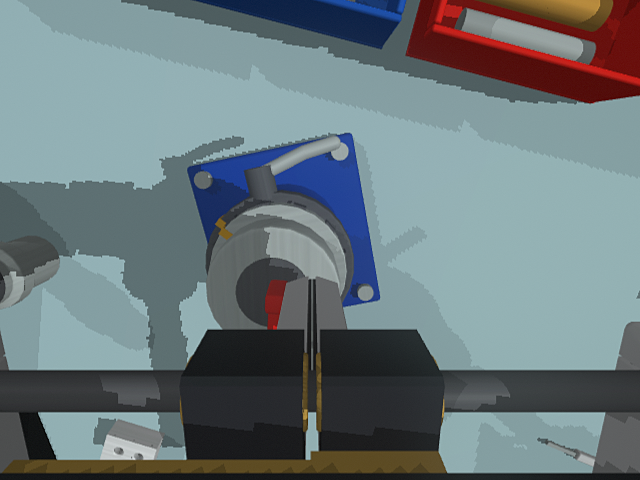

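The tab, at (275,295), touches the finger and has moved towards the centre. I'll continue the push.

move_arm([
  {"xyz": [0, -0.005, 0], "rot": [0, 0, 0], "grip": 0},
  {"xyz": [0, -0.01, 0], "rot": [0, 0, 0], "grip": 0},
  {"xyz": [0, -0.014, 0], "rot": [0, 0, 0], "grip": 0},
  {"xyz": [-0.002, -0.018, 0], "rot": [0, 0, 0], "grip": 0},
  {"xyz": [-0.002, -0.021, 0], "rot": [0, 0, 0], "grip": 0},
])

```text
time_s: 3.9
tool_pos: [0.6624, 0.0801, 0.1578]
tool_rot: [0.993, 0.115, -0.0, -0.0]
wrist_force: [-0.4, -0.5, -0.3]
width: 0.0005
```

```bash
python3 - <<'E'
from h import *
from rig import ctrl
s=ctrl.sense();print(s["tool_pos"],hf(s["tool_pos"]),s["wrist_force"])
d=ctrl.snapshot("wrist");cv2.imwrite("pics/wrist4.png",d["image"])
E
```

```text
[0.66235968 0.08010536 0.15783688] (np.float64(0.002660324208313418), np.float64(-0.0010334031918731662)) [-0.44409336 -0.54701602 -0.2644668 ]
```

View pics/wrist4.png

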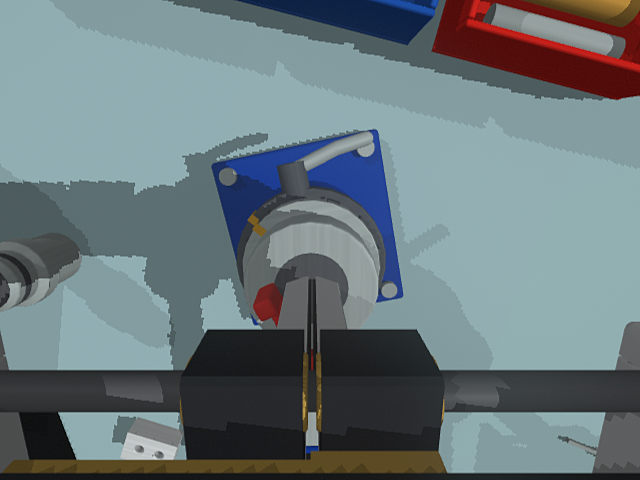

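The tab, now at (266,300), lies left of the fingers and has flipped. Next: lift, back off along the handle while opening, and verify.

move_arm([
  {"xyz": [0, 0, -0.03], "rot": [0, 0, 0], "grip": 0},
  {"xyz": [0, 0, -0.06], "rot": [0, 0, 0], "grip": 0.5},
  {"xyz": [-0.04, 0, -0.08], "rot": [0, 0, 0], "grip": 0.5},
  {"xyz": [-0.085, 0, -0.08], "rot": [0, 0, 0], "grip": 0.5},
  {"xyz": [-0.13, 0, -0.08], "rot": [0, 0, 0], "grip": 0.5},
])

```text
time_s: 4.45
tool_pos: [0.535, 0.0493, 0.2378]
tool_rot: [0.993, 0.115, 0.0, 0.0]
wrist_force: [0.2, -0.4, 2.2]
width: 0.0288
```

move_arm([
  {"xyz": [-0.038, 0, 0], "rot": [0, 0, 0], "grip": 0.5},
  {"xyz": [-0.038, 0, 0], "rot": [0, 0, 0], "grip": 0.5},
])

```text
time_s: 4.65
tool_pos: [0.4955, 0.04, 0.2379]
tool_rot: [0.993, 0.115, -0.0, -0.002]
wrist_force: [-0.5, -0.5, 0.1]
width: 0.0449
```

```bash
python3 - <<'E'
from h import *
from rig import ctrl
s=ctrl.sense();print(s["tool_pos"],hf(s["tool_pos"]),s["wrist_force"],s["width"])
d=ctrl.snapshot("wrist");cv2.imwrite("pics/wrist5.png",d["image"]);np.savez("pics/wrist5.npz",pos=s["tool_pos"],rot=s["tool_rot"],**d)
E
```

```text
[0.49549718 0.0400339  0.23793383] (np.float64(-0.1689396131167823), np.float64(0.00047513086209478405)) [-0.48827279 -0.51069272  0.12170396] 0.04490785095287136
```

View pics/wrist5.png

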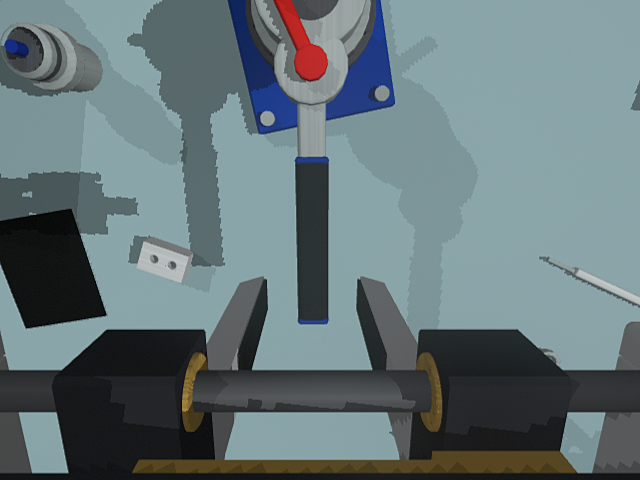

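The lever clearly points left of the handle line (pivot (311,62), running up to (280,0)), and the handle is centred between the fingers. Descending to straddle the grip.

move_arm([
  {"xyz": [0, 0, 0.03], "rot": [0, 0, 0], "grip": 0.5},
  {"xyz": [0, 0, 0.06], "rot": [0, 0, 0], "grip": 0.5},
  {"xyz": [0, 0, 0.09], "rot": [0, 0, 0], "grip": 0.5},
  {"xyz": [0, 0, 0.12], "rot": [0, 0, 0], "grip": 0.4},
  {"xyz": [0, 0, 0.12], "rot": [0, 0, 0], "grip": 0.34},
])

```text
time_s: 5.2
tool_pos: [0.498, 0.0408, 0.1151]
tool_rot: [0.993, 0.115, -0.002, 0.001]
wrist_force: [-0.2, -0.0, 0.2]
width: 0.0346
```

```bash
cat >> h.py <<'E'
def arc(da_list,r=.167,off=0.):
    """rows along arc to handle angles (deg rel. to start), TCP at radius r, off = lead along CCW tangential (m)"""
    for a in da_list:
        h=np.radians(H0+a);p=AX+r*np.array([np.cos(h),np.sin(h)])+off*np.array([-np.sin(h),np.cos(h)])
        print(a,end=" ");go(p[0],p[1],.117,H0+a+90)
def hang(p): q=np.array(p[:2])-AX;return np.linalg.norm(q),(np.degrees(np.arctan2(q[1],q[0]))-H0+180)%360-180
E
python3 - <<'E'
from h import *
d=np.load("pics/wrist5.npz")
print([np.round(hf(wray(d,uv,z)),4) for uv,z in (((312,322),.131),((312,160),.141),((311,62),.152),((280,0),.152))])
from rig import ctrl
s=ctrl.sense();print(s["tool_pos"],hang(s["tool_pos"]),s["wrist_force"],s["width"])
arc([-5,-10,-15,-20,-25,-30])
E
```

```text
[array([-0.2359,  0.    ]), array([-0.1061, -0.0003]), array([-0.0446, -0.0011]), array([-0.0096, -0.0203])]
[0.4979944  0.0407511  0.11507184] (np.float64(0.16634540857735078), np.float64(0.11644508271857035)) [-0.22755108 -0.014718    0.16141917] 0.034602157099242574
-5 m [ 0.     -0.0149 -0.002 ] deg [0.1 0.3 5.2] F [-0.2 -0.   0.2] j [-0.87  0.33  0.79  2.11 -0.32  0.82 -1.23] t 5.2 w 0.034602157099242574
-10 m [ 0.002  -0.0293 -0.002 ] deg [ 0.1  0.3 10.2] F [-0.2 -0.   0.2] j [-0.87  0.33  0.79  2.11 -0.32  0.82 -1.23] t 5.2 w 0.034602157099242574
-15 m [ 0.0052 -0.0435 -0.002 ] deg [ 0.2  0.3 15.2] F [-0.2 -0.   0.2] j [-0.87  0.33  0.79  2.11 -0.32  0.82 -1.23] t 5.2 w 0.034602157099242574
-20 m [ 0.0096 -0.0574 -0.0021] deg [ 0.2  0.3 20.2] F [-0.2 -0.   0.2] j [-0.87  0.33  0.79  2.11 -0.32  0.82 -1.23] t 5.2 w 0.034602157099242574
-25 m [ 0.0153 -0.0709 -0.0022] deg [ 0.2  0.3 25.2] F [-0.2 -0.   0.2] j [-0.87  0.33  0.79  2.11 -0.32  0.82 -1.23] t 5.2 w 0.034602157099242574
-30 m [ 0.022  -0.0837 -0.0022] deg [ 0.2  0.3 30.2] F [-0.2 -0.   0.2] j [-0.87  0.33  0.79  2.11 -0.32  0.82 -1.23] t 5.2 w 0.034602157099242574
```

Handle end, ferrule and pivot fit the given radii to about 1 mm (235/105/46). Swinging clockwise, leading by about 2° for the finger gap.

move_arm([
  {"xyz": [0, -0.009, -0.001], "rot": [0, 0, 3], "grip": 0.34},
  {"xyz": [0.001, -0.018, -0.001], "rot": [0, 0, 6], "grip": 0.34},
  {"xyz": [0.002, -0.027, -0.002], "rot": [0, 0, 9], "grip": 0.34},
  {"xyz": [0.0035, -0.035, -0.002], "rot": [0, 0, 12], "grip": 0.34},
  {"xyz": [0.005, -0.0435, -0.002], "rot": [0, 0, 15], "grip": 0.34},
])

```text
time_s: 5.7
tool_pos: [0.4954, 0.085, 0.1214]
tool_rot: [1.0, -0.017, 0.001, -0.0]
wrist_force: [1.3, -0.4, -0.1]
width: 0.0317
```

```bash
python3 - <<'E'
from h import *
from rig import ctrl
s=ctrl.sense();print(s["tool_pos"],hang(s["tool_pos"]))
arc([-18,-22,-26,-30,-33])
E
```

```text
[0.49536351 0.08498199 0.12137598] (np.float64(0.1647640442314433), np.float64(-15.254657962305487))
-18 m [-0.002  -0.008   0.0044] deg [-0.  -0.1  3.1] F [ 1.3 -0.4 -0.1] j [-1.01  0.34  0.86  2.11 -0.34  0.84 -1.55] t 5.7 w 0.03168162461412884
-22 m [-0.001  -0.0196  0.0044] deg [-0.  -0.1  7.1] F [ 1.3 -0.4 -0.1] j [-1.01  0.34  0.86  2.11 -0.34  0.84 -1.55] t 5.7 w 0.03168162461412884
-26 m [ 0.0009 -0.0311  0.0044] deg [-0.  -0.1 11.1] F [ 1.3 -0.4 -0.1] j [-1.01  0.34  0.86  2.11 -0.34  0.84 -1.55] t 5.7 w 0.03168162461412884
-30 m [ 0.0035 -0.0425  0.0044] deg [-0.  -0.1 15.1] F [ 1.3 -0.4 -0.1] j [-1.01  0.34  0.86  2.11 -0.34  0.84 -1.55] t 5.7 w 0.03168162461412884
-33 m [ 0.006  -0.0509  0.0044] deg [-0.  -0.1 18.1] F [ 1.3 -0.4 -0.1] j [-1.01  0.34  0.86  2.11 -0.34  0.84 -1.55] t 5.7 w 0.03168162461412884
```

move_arm([
  {"xyz": [-0.001, -0.01, 0.002], "rot": [0, 0, 3.5], "grip": 0.34},
  {"xyz": [-0.001, -0.02, 0.003], "rot": [0, 0, 7], "grip": 0.34},
  {"xyz": [0.001, -0.03, 0.004], "rot": [0, 0, 11], "grip": 0.34},
  {"xyz": [0.003, -0.04, 0.004], "rot": [0, 0, 14.5], "grip": 0.34},
  {"xyz": [0.005, -0.049, 0.004], "rot": [0, 0, 17], "grip": 0.34},
])

```text
time_s: 6.2
tool_pos: [0.5019, 0.1342, 0.1173]
tool_rot: [0.986, -0.164, 0.001, -0.0]
wrist_force: [-0.0, -2.2, 0.8]
width: 0.0317
```

move_arm([
  {"xyz": [0, 0, 0], "rot": [0, 0, 0], "grip": 0.34},
  {"xyz": [0, 0, 0], "rot": [0, 0, 0], "grip": 0.34},
])

```text
time_s: 6.4
tool_pos: [0.5012, 0.1337, 0.1167]
tool_rot: [0.987, -0.162, 0.0, -0.0]
wrist_force: [-0.0, -0.3, 0.0]
width: 0.0317
```

```bash
python3 - <<'E'
from h import *
from rig import ctrl
s=ctrl.sense();print(s["tool_pos"],hang(s["tool_pos"]),s["wrist_force"])
d=ctrl.snapshot("wrist");cv2.imwrite("pics/wrist6.png",d["image"]);np.savez("pics/wrist6.npz",pos=s["tool_pos"],rot=s["tool_rot"],**d)
d=ctrl.snapshot("scene");cv2.imwrite("pics/scene6.png",cv2.resize(d["image"][210:360,270:420],None,fx=4,fy=4,interpolation=cv2.INTER_CUBIC))
E
```

```text
[0.50116803 0.13367848 0.11668552] (np.float64(0.16814357037146876), np.float64(-32.157309819333136)) [-0.02330777 -0.25402005  0.02768674]
```

View pics/wrist6.png

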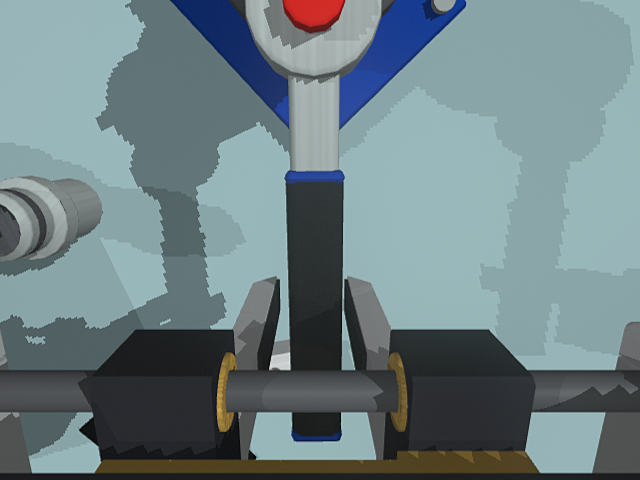

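View pics/scene6.png

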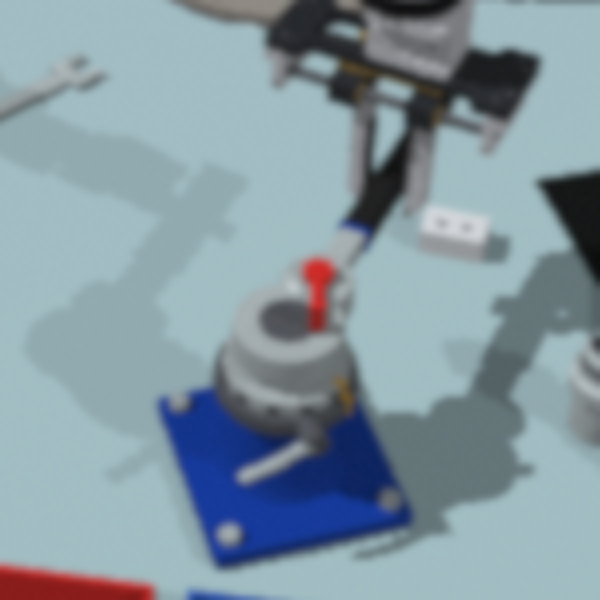

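The right finger is in contact, the handle is at about -30.5°, the lever is still on the loosen side, and the nut mark is still in line with the collar's (near (345,395) in the scene crop). So it free-wheeled. Now pulling counter-clockwise.

move_arm([
  {"xyz": [0.0005, 0.0115, 0], "rot": [0, 0, -4], "grip": 0.34},
  {"xyz": [0.0015, 0.023, 0], "rot": [0, 0, -8], "grip": 0.34},
  {"xyz": [0.0035, 0.0345, 0], "rot": [0, 0, -12], "grip": 0.34},
  {"xyz": [0.0065, 0.046, 0], "rot": [0, 0, -16], "grip": 0.34},
  {"xyz": [0.01, 0.057, 0], "rot": [0, 0, -20], "grip": 0.34},
])

```text
time_s: 7.0
tool_pos: [0.4917, 0.0763, 0.1162]
tool_rot: [1.0, 0.013, 0.0, -0.001]
wrist_force: [1.8, 5.6, -3.8]
width: 0.0319
```

```bash
python3 - <<'E'
from h import *
from rig import ctrl
s=ctrl.sense();print(s["tool_pos"],hang(s["tool_pos"]))
arc([-8,-4,0,4,8])
E
```

```text
[0.49168262 0.0763379  0.11622089] (np.float64(0.1683312640082297), np.float64(-12.264053610057232))
-8 m [ 0.0016  0.0124 -0.0008] deg [-0.1 -0.  -3.6] F [ 1.8  5.6 -3.8] j [-0.98  0.33  0.84  2.12 -0.34  0.82 -1.48] t 7.0 w 0.031926891170379466
-4 m [ 0.0028  0.024  -0.0008] deg [-0.1 -0.  -7.6] F [ 1.8  5.6 -3.8] j [-0.98  0.33  0.84  2.12 -0.34  0.82 -1.48] t 7.0 w 0.031926891170379466
0 m [ 0.0047  0.0355 -0.0008] deg [ -0.1  -0.  -11.6] F [ 1.8  5.6 -3.8] j [-0.98  0.33  0.84  2.12 -0.34  0.82 -1.48] t 7.0 w 0.031926891170379466
4 m [ 0.0074  0.0469 -0.0008] deg [ -0.1  -0.  -15.6] F [ 1.8  5.6 -3.8] j [-0.98  0.33  0.84  2.12 -0.34  0.82 -1.48] t 7.0 w 0.031926891170379466
8 m [ 0.011   0.058  -0.0008] deg [ -0.1  -0.  -19.6] F [ 1.8  5.6 -3.8] j [-0.98  0.33  0.84  2.12 -0.34  0.82 -1.48] t 7.0 w 0.031926891170379466
```

Force on the finger is about 6 N, so it is starting to drive. Continuing.

move_arm([
  {"xyz": [0.001, 0.012, 0], "rot": [0, 0, -4], "grip": 0.34},
  {"xyz": [0.0025, 0.024, 0], "rot": [0, 0, -8], "grip": 0.34},
  {"xyz": [0.0045, 0.0355, 0], "rot": [0, 0, -12], "grip": 0.34},
  {"xyz": [0.0075, 0.047, 0], "rot": [0, 0, -16], "grip": 0.34},
  {"xyz": [0.011, 0.058, 0], "rot": [0, 0, -20], "grip": 0.34},
])

```text
time_s: 7.5
tool_pos: [0.5034, 0.0186, 0.1161]
tool_rot: [0.983, 0.186, -0.0, -0.001]
wrist_force: [-2.3, 5.3, 1.7]
width: 0.0318
```

```bash
python3 - <<'E'
from h import *
from rig import ctrl
s=ctrl.sense();print(s["tool_pos"],hang(s["tool_pos"]))
arc([12,20,28])
E
```

```text
[0.50337065 0.01858729 0.11611614] (np.float64(0.16769700969272572), np.float64(7.9324854767542945))
12 m [ 0.001   0.0119 -0.0009] deg [-0.1  0.  -3.6] F [-2.3  5.3  1.7] j [-0.79  0.32  0.75  2.1  -0.3   0.82 -1.05] t 7.5 w 0.03179933028169545
20 m [ 0.0041  0.0349 -0.0009] deg [ -0.1   0.  -11.6] F [-2.3  5.3  1.7] j [-0.79  0.32  0.75  2.1  -0.3   0.82 -1.05] t 7.5 w 0.03179933028169545
28 m [ 0.0103  0.0574 -0.001 ] deg [ -0.1   0.  -19.6] F [-2.3  5.3  1.7] j [-0.79  0.32  0.75  2.1  -0.3   0.82 -1.05] t 7.5 w 0.03179933028169545
```

move_arm([
  {"xyz": [0.0005, 0.0115, 0], "rot": [0, 0, -4], "grip": 0.34},
  {"xyz": [0.0015, 0.0235, 0], "rot": [0, 0, -8], "grip": 0.34},
  {"xyz": [0.004, 0.035, 0], "rot": [0, 0, -12], "grip": 0.34},
  {"xyz": [0.007, 0.0465, 0], "rot": [0, 0, -16], "grip": 0.34},
  {"xyz": [0.0105, 0.0575, 0], "rot": [0, 0, -20], "grip": 0.34},
])

```text
time_s: 8.0
tool_pos: [0.5339, -0.0314, 0.1161]
tool_rot: [0.935, 0.354, -0.001, -0.001]
wrist_force: [-3.8, 5.1, 3.0]
width: 0.032
```

```bash
python3 - <<'E'
from h import *
from rig import ctrl
s=ctrl.sense();print(s["tool_pos"],hang(s["tool_pos"]))
arc([32,40,48])
d=ctrl.snapshot("scene");cv2.imwrite("pics/scene7.png",cv2.resize(d["image"][210:360,270:420],None,fx=4,fy=4,interpolation=cv2.INTER_CUBIC))
E
```

```text
[ 0.53394187 -0.03137893  0.11609368] (np.float64(0.16722449631099146), np.float64(28.077128367673282))
32 m [ 0.0005  0.0114 -0.0009] deg [-0.1  0.  -3.6] F [-3.8  5.1  3. ] j [-0.6   0.36  0.66  2.03 -0.29  0.84 -0.62] t 8.0 w 0.03200595913347808
40 m [ 0.0036  0.0345 -0.001 ] deg [ -0.1   0.  -11.6] F [-3.8  5.1  3. ] j [-0.6   0.36  0.66  2.03 -0.29  0.84 -0.62] t 8.0 w 0.03200595913347808
48 m [ 0.0099  0.057  -0.001 ] deg [ -0.1   0.  -19.6] F [-3.8  5.1  3. ] j [-0.6   0.36  0.66  2.03 -0.29  0.84 -0.62] t 8.0 w 0.03200595913347808
```

View pics/scene7.png

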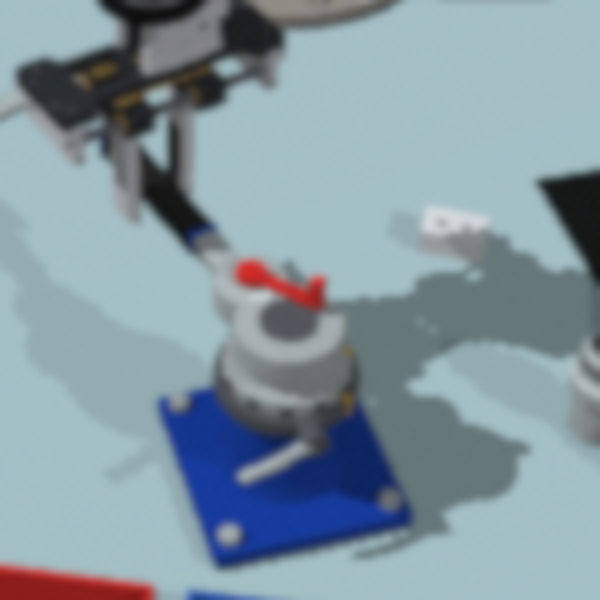

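The nut's yellow mark, at (348,352), has moved away from the collar's at (347,400), and the lever is still on loosen. I'll turn further for a clear margin.

move_arm([
  {"xyz": [0.0005, 0.0115, 0], "rot": [0, 0, -4], "grip": 0.34},
  {"xyz": [0.0015, 0.0235, 0], "rot": [0, 0, -8], "grip": 0.34},
  {"xyz": [0.004, 0.035, 0], "rot": [0, 0, -12], "grip": 0.34},
  {"xyz": [0.007, 0.0465, 0], "rot": [0, 0, -16], "grip": 0.34},
  {"xyz": [0.0105, 0.0575, 0], "rot": [0, 0, -20], "grip": 0.34},
])

```text
time_s: 8.55
tool_pos: [0.5795, -0.0676, 0.1159]
tool_rot: [0.86, 0.51, -0.001, -0.001]
wrist_force: [-4.1, 3.7, 2.3]
width: 0.0319
```

move_arm([
  {"xyz": [0.0005, 0.0115, 0], "rot": [0, 0, -4], "grip": 0.34},
  {"xyz": [0.0015, 0.0235, 0], "rot": [0, 0, -8], "grip": 0.34},
  {"xyz": [0.004, 0.035, 0], "rot": [0, 0, -12], "grip": 0.34},
  {"xyz": [0.0055, 0.04, 0], "rot": [0, 0, -14], "grip": 0.34},
  {"xyz": [0.0055, 0.04, 0], "rot": [0, 0, -14], "grip": 0.34},
])

```text
time_s: 9.05
tool_pos: [0.6176, -0.0826, 0.1159]
tool_rot: [0.792, 0.61, -0.001, -0.0]
wrist_force: [-4.8, -1.3, 2.4]
width: 0.032
```

```bash
python3 - <<'E'
from h import *
from rig import ctrl
s=ctrl.sense();print(s["tool_pos"],hang(s["tool_pos"]),s["wrist_force"],s["joint_positions"],s["time_s"])
d=ctrl.snapshot("scene");cv2.imwrite("pics/scene8.png",cv2.resize(d["image"][210:360,270:420],None,fx=4,fy=4,interpolation=cv2.INTER_CUBIC))
d=ctrl.snapshot("wrist");cv2.imwrite("pics/wrist8.png",d["image"])
E
```

```text
[ 0.61761462 -0.08260534  0.11587936] (np.float64(0.16658766993876947), np.float64(62.26001619946294)) [-4.76545522 -1.27252343  2.42061017] [-0.34090547  0.47300341  0.48959037  1.82891275 -0.27451927  0.90823343
  0.01522242] 9.05
```

View pics/scene8.png

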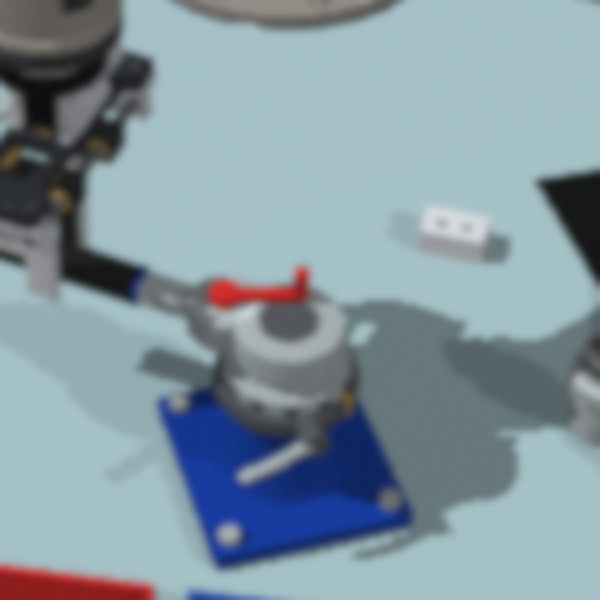

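View pics/wrist8.png

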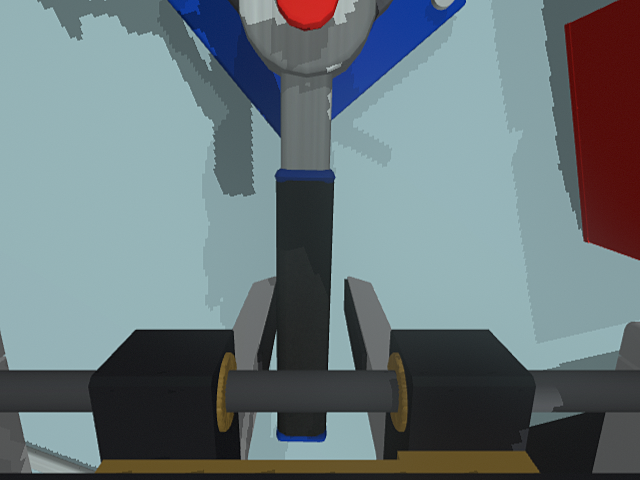

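The handle is at about +61°. With at most 25° of play from -30.5°, the nut should have turned at least 65°. I'll back off, open and lift clear.

move_arm([
  {"xyz": [0, -0.004, 0], "rot": [0, 0, 0], "grip": 0.34},
  {"xyz": [0, -0.004, 0], "rot": [0, 0, 0], "grip": 0.5},
  {"xyz": [0, -0.004, 0], "rot": [0, 0, 0], "grip": 0.5},
  {"xyz": [0, -0.004, -0.03], "rot": [0, 0, 0], "grip": 0.5},
  {"xyz": [0, -0.004, -0.07], "rot": [0, 0, 0], "grip": 0.5},
])

```text
time_s: 9.65
tool_pos: [0.6135, -0.0804, 0.1854]
tool_rot: [0.792, 0.61, -0.001, -0.001]
wrist_force: [1.1, -1.0, 0.5]
width: 0.047
```

move_arm([
  {"xyz": [-0.02, 0, -0.045], "rot": [0, 0, 0], "grip": 0.5},
  {"xyz": [-0.05, 0, -0.09], "rot": [0, 0, 0], "grip": 0.5},
  {"xyz": [-0.08, 0, -0.12], "rot": [0, 0, 0], "grip": 0.5},
  {"xyz": [-0.11, 0, -0.14], "rot": [0, 0, 0], "grip": 0.5},
  {"xyz": [-0.14, 0, -0.14], "rot": [0, 0, 0], "grip": 0.5},
])

```text
time_s: 10.15
tool_pos: [0.5797, -0.2177, 0.3295]
tool_rot: [0.792, 0.61, 0.002, 0.002]
wrist_force: [0.0, -0.7, 0.1]
width: 0.0472
```

```bash
python3 - <<'E'
from h import *
from rig import ctrl
s=ctrl.sense();print(s["tool_pos"],s["wrist_force"],s["time_s"])
d=ctrl.snapshot("scene");cv2.imwrite("pics/scene9.png",cv2.resize(d["image"][210:360,240:390],None,fx=4,fy=4,interpolation=cv2.INTER_CUBIC))
d=ctrl.snapshot("top");cv2.imwrite("pics/top9.png",d["image"])
s=ctrl.sense();d=ctrl.snapshot("wrist");cv2.imwrite("pics/wrist9.png",d["image"]);np.savez("pics/wrist9.npz",pos=s["tool_pos"],rot=s["tool_rot"],**d)
E
```

```text
[ 0.57966734 -0.21771395  0.32952417] [ 0.01358047 -0.71866058  0.14323155] 10.15
```

View pics/scene9.png

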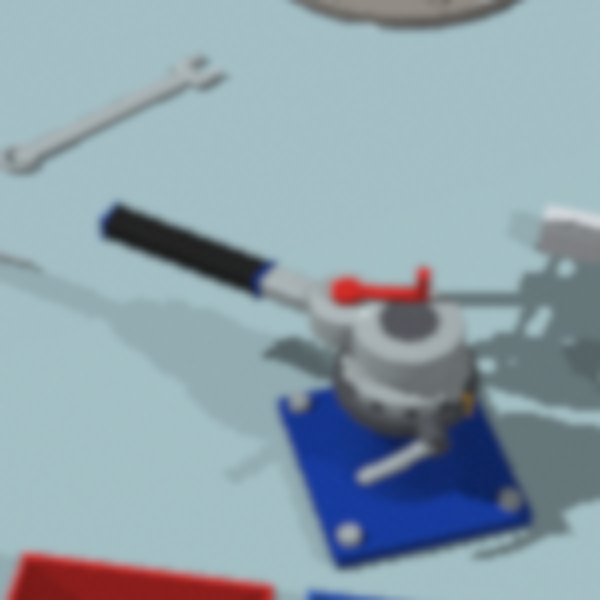

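View pics/wrist9.png

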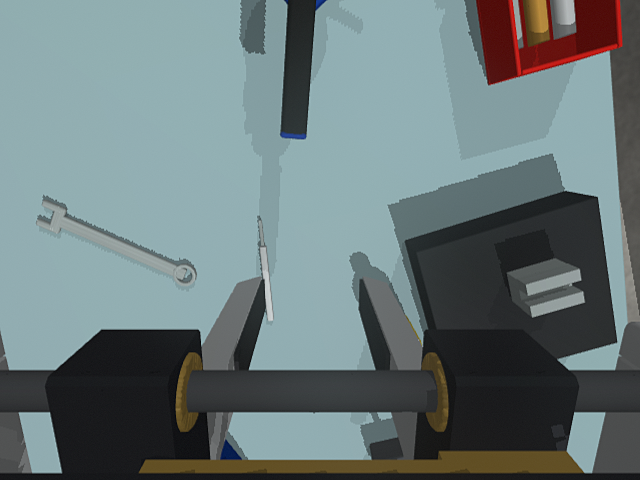

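View pics/top9.png

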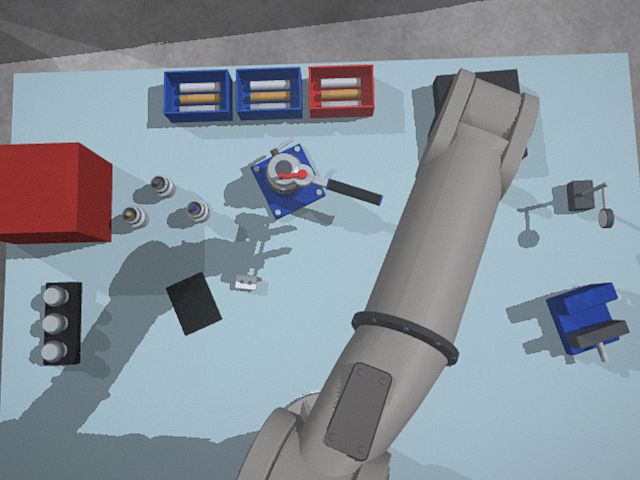

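The final pictures show the gripper clear, the lever on the left (loosen) side of the handle line (tab near (277,177), pivot (303,174)), the handle end at (382,199), and everything else in place. I'll check the nut's mark numerically and confirm that nothing else shifted.

```bash
python3 - <<'E'
from h import *
s=np.load("pics/scene0.npz")
for n,uv,z in(("nut mark @+28",(348,352),.109),("collar",(347,400),.095),("nut mark start",(345,378),.109)):
    px=(270+uv[0]/4-.4,210+uv[1]/4-.4);p=ray(s,px,z);q=p[:2]-AX;print(n,p.round(3),np.linalg.norm(q).round(3),np.degrees(np.arctan2(q[1],q[0])).round(0))
# expected pixel of the mark on the nut vs azimuth
a=cv2.imread("pics/top0.png");b=cv2.imread("pics/top9.png")
t=np.load("pics/top0.npz")
A=ray(t,(327,181),.141);B=ray(t,(381,199),.141);v=(B-A);print("handle",(np.degrees(np.arctan2(v[1],v[0]))-H0))
for n,(x,y,w,h) in dict(h0=(185,195,28,30),h1=(150,172,28,30),h2=(120,203,30,28)).items():
    r=cv2.matchTemplate(b[y-8:y+h+8,x-8:x+w+8],a[y:y+h,x:x+w],cv2.TM_CCOEFF_NORMED);print(n,cv2.minMaxLoc(r)[1],cv2.minMaxLoc(r)[3])
w=np.load("pics/wrist1.npz");i=w["image"];hs=cv2.cvtColor(i,cv2.COLOR_BGR2HSV)
m=(hs[...,0]>15)&(hs[...,0]<32)&(hs[...,1]>150);m[:150]=0;m[300:]=0;m[:,:150]=0;m[:,350:]=0;print("mark w1",np.argwhere(m).mean(0)[::-1])
E
python3 -c "
import cv2
a=cv2.imread('pics/top0.png')[270:300,220:270];b=cv2.imread('pics/top9.png')[270:300,220:270]
c=cv2.imread('pics/top9.png')[140:215,240:390]
cv2.imwrite('pics/cmp.png',cv2.vconcat([cv2.resize(cv2.hconcat([a,b]),(600,180)),cv2.resize(c,(600,300),interpolation=cv2.INTER_CUBIC)]))"
```

```text
nut mark @+28 [0.648 0.118 0.109] 0.041 107.0
collar [0.678 0.121 0.095] 0.046 67.0
nut mark start [0.672 0.118 0.109] 0.041 74.0
handle 56.534009156410235
h0 0.9968644380569458 (8, 8)
h1 0.9971291422843933 (8, 8)
h2 0.996412456035614 (8, 8)
mark w1 [211.09259259 198.96296296]
```

View pics/cmp.png

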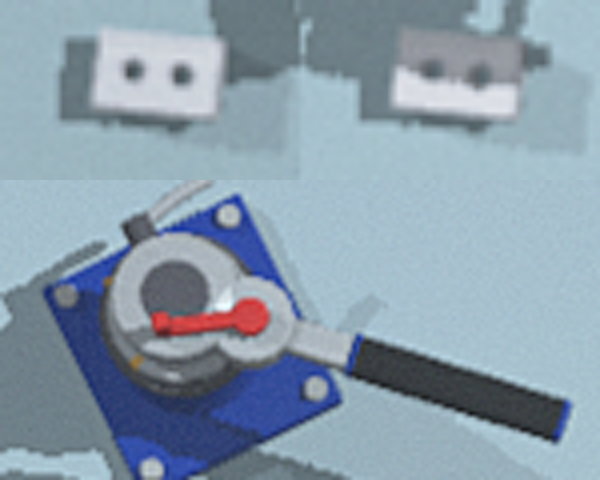

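The nut mark, at (137,362) in the crop, is now far from the collar mark at (107,283). At a handle angle of +28° it had turned about 35-40°, so it is now at about 70°, well over 45°. The lever is on loosen, and the block and holders have not moved. Handing in.

```bash
python3 -c "
from rig import ctrl
print(ctrl.job_done())"
```

```text
the job is handed in; nothing more can be done
None
```

The job is done and handed in at about 10.3 s of the 51 s allowed. I pushed the red lever over to loosen and swung the handle about 30° clockwise. I then pulled it counter-clockwise to about +60° and lifted the gripper clear.

**Last checks:**
- **Free-wheeling:** during the clockwise swing the nut mark stayed in line with the collar mark.
- **Nut:** the yellow mark measured about 35–40° loosened when the gripper was at +28°. In the final top view it sits clearly apart from the collar mark. From the further handle travel I estimate about 70° in total, well over the required 45°.
- **Lever:** the tab is about 22 mm left of the handle line, on the loosen side.
- **Other things on the bench:** the holders matched their start positions exactly, and the block looked unmoved side by side. The spanner and scriber looked undisturbed but I did not measure them. The oil bottle was mostly hidden by the arm, but the gripper never went near it.
- **Force:** the highest wrist force reported was about 7 N.

**Slips and disagreements:**
- My first move was written in millimetres instead of metres. The per-row limit cut it to a harmless 50 mm, mostly upward.
- The final handle angle came out as about 61° from the gripper and 57° from the top picture. Either one meets the requirement.

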